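# Seat the friction peg

## Task

Swing the red-handled hold-down bar fully across the instrument's neck to hold it in its cradle. Then work the loose tuning peg home in its tapered hole by turning it to and fro while pressing it down, until its collar is down on the wood and its flat wing lies along the length of the head like the other two pegs; let go and it must hold there. Press with feeling: the head rests on soft pads and must never be pushed down by more than 6 mm (30 N), and leave the bottle, tape measure and screwdriver where they are.

Things in the scene. Friction and masses are not known exactly. Their poses are not given: they have to be found in the camera images.
- cradle: plywood board, 200 x 350 x 12 mm, fixed to the bench; origin under its centre. It carries a pale three-peg instrument head, back up: upper face 70 mm above the bench, length along the cradle's y (head 86 mm wide, y = -155 to 35 mm; neck 50 mm wide, to y = 165). Two dark pegs are already fitted at (-21, 0) and (-21, -120) mm, 45 mm tall, wings along y
- head (a joint): how far the head is pushed down into its soft pads, in m: 0 at rest, limit of the job 0.006. The pads are a spring of 5 N per mm, so this also tells the pressing force
- hole (a point): centre of the mouth of the peg's tapered hole in the head's upper face, at (21, -60, 70) mm in the cradle's frame; sinks with the head; axes as the cradle's. The peg starts with its collar's underside 12 mm above it; home is the collar down on the wood. Pushed straight, even with 25 N, it sticks some 5 mm short
- peg_wing (a point): centre of the peg's upright flat wing, to be gripped: dark wood, 9 mm thick (own x), 30 mm wide (own y), 26 mm high, on the peg's axis; 39 mm above the hole at the start, 27 when home; starts up to 0.8 rad off the cradle's y. Collar 29 mm across, 6 mm thick, underside 27 mm below this point. Pressed with 15 to 20 N and turned 0.5 rad to and fro (up to 0.5 Nm) it works in by strokes, then stays
- latch (a joint): angle of the hold-down bar, rad: 0 = open, along the neck; 1.571 = closed, straight across the neck (end stop). Grows clockwise seen from above; starts between 0 and 0.35; stiff, stays where it is left (0.12 Nm)
- latch_handle (a point): centre of the upright red cylindrical handle on the bar: 18 mm across, 42 mm high, its centre 104 mm above the bench and 75 mm from the pivot axis; the steel bar is 22 mm wide, its top 83 mm above the bench
- latch_pivot (a point): point on the bar's vertical pivot axis at the height of the handle's centre; at (-75, 75, 104) mm in the cradle's frame; axes as the cradle's. Closed, the handle stands at (0, 75) mm in that frame; open, at (-75, 150) mm
- glue: amber bottle, 60 mm across, 170 mm high, origin under its centre; leave alone
- tape: black and red tape measure, 75 x 40 x 70 mm, origin under its centre; leave alone
- screwdriver: screwdriver lying on the bench, about 200 mm long, origin under it; leave alone
Not all that is in view belongs to the job. Of the things shaped like the part that bears peg_wing, the dark wooden one is meant.

How it is judged:
By the outcome, as a careful person would: the job done as asked, in the order asked, and still so for the second after the job is handed in, with the robot touching nothing.
It also fails if it takes over 67 s, if anything falls off the work surface, if the arm or the gripper's body presses on something with over 40 N, if the wrist force passes 120 N, or if a joint passes its speed limit or range.

## Robot

A 6-joint arm with a two-finger parallel gripper is mounted at the origin on the work surface. World frame = base frame: x ahead of the robot, y to its left, z up, the work surface at z = 0. Lengths are in m, angles in rad, forces in N, time in s.
With the tool pointing down it reaches from about 0.3 to 0.875 m from the base axis. Payload 6.4 kg.
Tool frame: the origin (TCP) lies at the centre of the arm's flange, where the gripper is bolted on; the fingertips stand 173 mm ahead of it and the grasp point (between the pads) lies 155 mm ahead of it; z points along the fingers, x is the direction in which the jaws open and shut, and the axes are right-handed (so a half turn about z gives the same grasp; the last joint's range is limited). The gripper opens to 85 mm and grips with 20 to 120 N. Pads are 22 mm wide; open, the fingers measure 114 mm over their backs; the gripper's body (76 mm by 85 mm) begins 54 mm behind the grasp point. The pads swing forward as they close: fully open they stand 13 mm farther back than shut.
Start: joints at [1.095, 0.181, 1.607, -0, 1.354, -0.206], TCP at [0.153, 0.554, 0.405] pointing down, gripper open.
Joint ranges: [-2.99, 2.99], [-0.89, 2.07], [0.3, 2.58], [-1.14, 4.28], [0, 2.63], [-3.12, 3.12]. Speed limits (rad/s): [2.57, 2.57, 3.01, 3.14, 3.14, 3.14].

## Interface

Orientations are given as a unit quaternion [w, x, y, z].
In Python, from bench import ctrl gives the robot as it stands. The module is installed in compiled form; this text tells all that it offers.
- The arm moves only by the tool move_arm, never from a script. Its argument "moves" is a list of rows, each an object of numbers: "gripper": the opening in per cent of the stroke, from 0 (shut) to 100 (fully open); "x", "y", "z": the shift along the tool's x, y, z in cm; "roll": the turn about the tool's z in degrees. In form: [{"gripper": .., "x": .., "y": .., "z": .., "roll": ..}, ...]. A call has 1 to 5 rows; each row shifts and turns the commanded pose from where the row before left it, along the tool's axes as they then stand; what a row does not reach is not made up. A row lasts 1/8 s, in which the tool goes at most 62.5 mm and 10.7 degrees, less where a joint would pass 70% of its speed; a pose out of reach is approached as far as the arm can. A call is refused whole if a number of a shift passes 6.25 or a number of a turn 10.7, either way. A call with a gripper value outside its range is refused whole. The fingers move at their own pace and stop on an object; the grip force is fixed at half the most. Time passes only in rows, so rows that do not move let the fingers close. It gives the time, the measured TCP pose, the force and the opening at its end, in the units of the state.
- ctrl.get_obs(): the state, without advancing time (a new reading comes with each control period).
- ctrl.camera(name): name is "side" or "top"; returns a dict with "img" (420x560x3 uint8, red, green, blue), "fx", "fy", "cx", "cy" (pixels), "world_from_camera" (4x4, takes a point from camera to world coordinates). Camera axes: x right, y up, looking along -z (the intrinsics and any distortion apply to the point x, -y, -z); pixel columns grow to the right and rows downward; lengths in m; the calibration is good to about 2 mm. A picture is of the moment at which its call begins. There is no depth.
- ctrl.hand_in(): hands the job in, once; it reports no verdict.
The state is a dict: "time_s": time; "q": joint angles; "dq": joint speeds; "joint_efforts": joint torques, N m; "eef_pos": TCP position; "eef_rot": TCP orientation; "wrist_force": force on the tool from outside, world axes, zero at the start; "torque": the same for the moment, N m; "opening": opening from 0.0 (shut) to 1.0 (fully open).
Only numpy, scipy, OpenCV 4.12 (cv2) and the standard library are available. Lean on these libraries where they do the work, as an engineer would, in place of code of your own. Each camera call takes 0.05 s, during which the arm holds its last target. There are 200 camera calls.

## Working session

There is one attempt and no reset: what is moved stays moved. The work goes in short steps, Python scripts to look and compute and a tool call to move; the robot and the scene stay as the last step left them, time stands still between calls to the robot, and variables do not carry over. Pictures are saved under pics/ and viewed, about 8 in all and at most 12, crops included, and the job is handed in when it is done.

Besides the shell and the picture viewer there is one more tool, called after "Call:" as name([rows], argument=value, ...), one row to a line, values as JSON. move_arm: Moves the arm, as the interface text tells. Its arguments: {"type":"object","properties":{"moves":{"type":"array","items":{"type":"object","properties":{"gripper":{"type":"number"},"x":{"type":"number"},"y":{"type":"number"},"z":{"type":"number"},"roll":{"type":"number"}}}}},"required":["moves"]}

```bash
mkdir -p pics
cat > h.py <<'E'
import numpy as np, cv2
from bench import ctrl
def cam(n):
    c=ctrl.camera(n); return c
def ray(c,u,v):
    T=np.array(c["world_from_camera"]); d=np.array([(u-c["cx"])/c["fx"],-(v-c["cy"])/c["fy"],-1.])
    return T[:3,3],T[:3,:3]@d
def onz(c,u,v,z):
    o,d=ray(c,u,v); return o+d*(z-o[2])/d[2]
def proj(c,p):
    T=np.array(c["world_from_camera"]); q=T[:3,:3].T@(np.array(p)-T[:3,3]); return c["cx"]+c["fx"]*q[0]/-q[2], c["cy"]-c["fy"]*q[1]/-q[2]
def save(c,n): cv2.imwrite("pics/"+n+".png",c["img"][:,:,::-1])
E
python3 - <<'E'
from h import *
o=ctrl.get_obs(); print({k:np.round(v,3) for k,v in o.items()})
for n in("top","side"):
    c=cam(n); save(c,n+"0"); print({k:np.round(v,3) for k,v in c.items() if k!="img"})
E
```

```text
{'time_s': np.float64(0.0), 'q': array([ 1.095,  0.182,  1.608, -0.   ,  1.354, -0.206]), 'dq': array([ 0.001,  0.001, -0.   , -0.001,  0.   , -0.   ]), 'joint_efforts': array([-1.0000e-03, -4.4487e+01, -3.5134e+01, -0.0000e+00,  9.0000e-03,
        0.0000e+00]), 'eef_pos': array([0.153, 0.554, 0.404]), 'eef_rot': array([ 0.   ,  0.796,  0.606, -0.001]), 'wrist_force': array([-0.186, -0.375, -0.441]), 'torque': array([ 0.005, -0.028,  0.005]), 'opening': np.float64(0.999)}
{'fx': np.float64(409.64), 'fy': np.float64(409.64), 'cx': np.float64(286.251), 'cy': np.float64(207.144), 'world_from_camera': array([[-0.012,  0.988, -0.151,  0.38 ],
       [-1.   , -0.009,  0.015, -0.007],
       [ 0.013,  0.152,  0.988,  1.089],
       [ 0.   ,  0.   ,  0.   ,  1.   ]])}
{'fx': np.float64(484.46), 'fy': np.float64(484.46), 'cx': np.float64(278.942), 'cy': np.float64(210.215), 'world_from_camera': array([[ 0.97 ,  0.16 , -0.182,  0.291],
       [-0.241,  0.58 , -0.778, -1.011],
       [-0.019,  0.799,  0.602,  0.871],
       [ 0.   ,  0.   ,  0.   ,  1.   ]])}
```

View pics/top0.png

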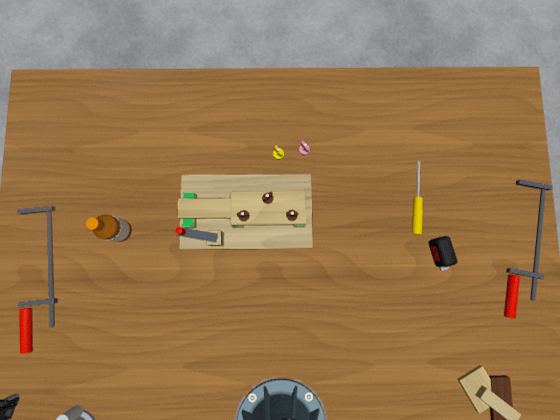

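View pics/side0.png

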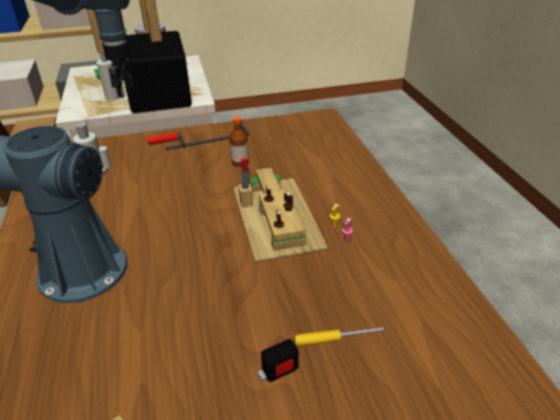

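Top view: the cradle spans (180,175)–(312,248) with the neck to the left (+y). The loose peg is near (267,198), fitted pegs near (244,215) and (292,215), and the red handle near (180,231). Next I'll zoom in and measure.

Run:
```python
from h import *
c=cam("top"); im=c["img"]
cv2.imwrite("pics/topz.png",cv2.resize(im[168:258,170:320][:,:,::-1],None,fx=5,fy=5,interpolation=cv2.INTER_CUBIC))
hsv=cv2.cvtColor(im,cv2.COLOR_RGB2HSV)
print(onz(c,180,175,.012),onz(c,312,175,.012),onz(c,312,248,.012),onz(c,181,249,.012))
red=((hsv[...,0]<6)|(hsv[...,0]>174))&(hsv[...,1]>190)&(hsv[...,2]>80); m=np.zeros_like(red);m[170:255,170:315]=1
v,u=np.nonzero(red&m); print("red",u.mean(),v.mean(),len(u),u.min(),u.max(),v.min(),v.max(), onz(c,u.mean(),v.mean(),.115))
s=cam("side"); im=s["img"]
cv2.imwrite("pics/sidez.png",cv2.resize(im[145:265,220:360][:,:,::-1],None,fx=5,fy=5,interpolation=cv2.INTER_CUBIC))
```

```text
[0.63506116 0.26103868 0.012     ] [ 0.63204446 -0.09338942  0.012     ] [ 0.43608632 -0.08924112  0.012     ] [0.43722518 0.25298787 0.012     ]
red 179.75 230.60714285714286 56 175 184 227 234 [0.47534086 0.23228581 0.115     ]
```

View pics/topz.png

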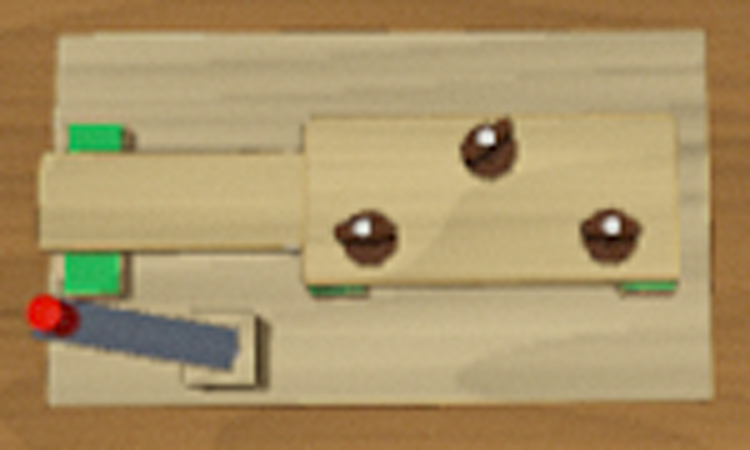

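View pics/sidez.png

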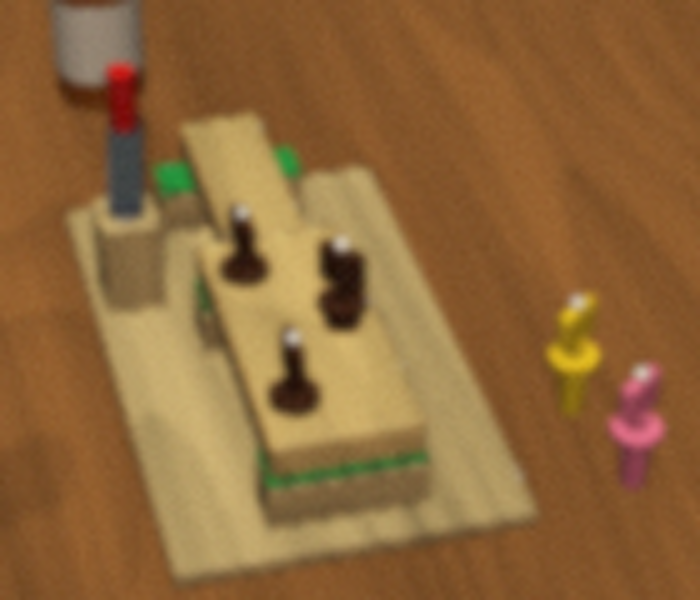

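Zoomed views: the loose peg's wing points to the upper right (about 45° in the image), and the fitted ones lie along the head. The handle top is at zoom (50,315), and white dots mark the peg tops. Next I'll fit the cradle pose.

Run:
```python
from h import *
c=cam("top"); s=cam("side"); im=c["img"]
def Z(U,V): return 170+(U+.5)/5-.5,168+(V+.5)/5-.5
L=[((58,33),(.1,.175,.012)),((705,30),(.1,-.175,.012)),((712,403),(-.1,-.175,.012)),((48,405),(-.1,.175,.012)),
((40,153),(.025,.165,.07)),((38,248),(-.025,.165,.07)),((306,115),(.043,.035,.07)),((676,118),(.043,-.155,.07)),((678,282),(-.043,-.155,.07)),((306,281),(-.043,.035,.07))]
W=np.array([onz(c,*Z(*a),b[2])[:2] for a,b in L]); P=np.array([b[:2] for a,b in L])
pm,wm=P.mean(0),W.mean(0);H=(P-pm).T@(W-wm); th=np.arctan2(H[0,1]-H[1,0],H[0,0]+H[1,1])
R=np.array([[np.cos(th),-np.sin(th)],[np.sin(th),np.cos(th)]]); t=wm-R@pm
print("cradle",t,th); print(np.round((W-(P@R.T+t))*1000,1))
f=lambda x,y:R@[x,y]+t
for n,p in dict(hole=(.021,-.06),p1=(-.021,0),p2=(-.021,-.12),piv=(-.075,.075),hopen=(-.075,.15),hclosed=(0,.075)).items(): print(n,f(*p))
def tri(a,b):
    o1,d1=ray(c,*a);o2,d2=ray(s,*b); k=np.linalg.lstsq(np.c_[d1,-d2],o2-o1,rcond=None)[0]
    A,B=o1+k[0]*d1,o2+k[1]*d2; return (A+B)/2,np.linalg.norm(A-B)
S=lambda U,V:(220+(U+.5)/5-.5,145+(V+.5)/5-.5)
for n,a,b in(("loose",(487,137),(341,243)),("p1",(362,228),(241,213)),("p2",(612,226),(292,338)),("handle top",(48,313),(121,70))):
    p,e=tri(Z(*a),S(*b)); print(n,np.round(p,4),"gap",round(e,4),"local",R.T@(p[:2]-t))
# dark wing axis near each peg
g=im.astype(int).sum(2)
cv2.imwrite("pics/wing.png",cv2.resize(np.hstack([im[186:210,255:280],im[203:227,231:256],im[203:227,279:304]])[:,:,::-1],None,fx=10,fy=10,interpolation=cv2.INTER_CUBIC))
cv2.imwrite("pics/wings.png",cv2.resize(s["img"][180:235,255:305][:,:,::-1],None,fx=10,fy=10,interpolation=cv2.INTER_CUBIC))
```

```text
cradle [0.53665486 0.08439963] -0.00591859958348161
[[-0.5 -0.9]
 [ 0.3  1.5]
 [-0.1  0.8]
 [ 0.6 -2.3]
 [-1.   1.7]
 [ 0.8  1.1]
 [-0.  -1.6]
 [-2.1  1.3]
 [ 0.3  1.3]
 [ 1.6 -2.9]]
hole [0.55729938 0.02427639]
p1 [0.51565523 0.08452392]
p2 [ 0.514945   -0.03547398]
piv [0.46210006 0.15984221]
hopen [0.46254396 0.2348409 ]
hclosed [0.53709875 0.15939832]
loose [0.558  0.0245 0.1226] gap 0.0 local [ 0.02171659 -0.05981292]
p1 [0.5163 0.0853 0.1098] gap 0.0001 local [-0.02034661  0.00075054]
p2 [ 0.516  -0.0352  0.1106] gap 0.0002 local [-0.01998898 -0.11971635]
handle top [0.4759 0.2312 0.1246] gap 0.0011 local [-0.06158279  0.14642328]
```

View pics/wing.png

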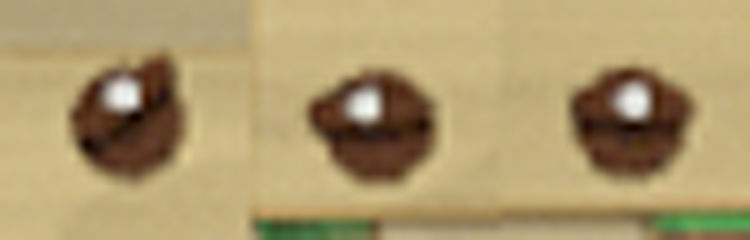

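Measurements agree: the hole is at (0.5575, 0.0243) and the fitted pegs match within 1 mm. The handle is at (0.476, 0.2325), so the latch angle is about 0.19. The wing yaw is about +0.53 rad, from the wing's dark edge running (85,148)→(165,100). Next is a planner for the move rows.

```bash
cat > plan.py <<'E'
from h import *
import json
class P:
    """plans rows from the measured pose; prints them in tool axes (cm, deg)"""
    def __init__(s):
        o=ctrl.get_obs(); q=o["eef_rot"]; s.p=np.array(o["eef_pos"]); s.y=2*np.degrees(np.arctan2(q[2],q[1])); s.rows=[]
        print("t",round(o["time_s"],2),"pos",np.round(s.p,4),"yaw",round(s.y,1),"F",np.round(o["wrist_force"],1),"op",round(o["opening"],3),"q6",round(o["q"][5],2))
    def to(s,p,yaw,n,grip=None):
        for k in range(n):
            d=(np.array(p)-s.p)/(n-k); a=np.radians(s.y); dy=round((s.y-yaw)/(n-k),1)
            ex=np.array([np.cos(a),np.sin(a),0]);ey=np.array([np.sin(a),-np.cos(a),0])
            r=np.round([d@ex*100,d@ey*100,-d[2]*100],2)
            s.p=s.p+(r[0]*ex+r[1]*ey-r[2]*np.array([0,0,1]))/100; s.y-=dy
            row=dict(x=r[0],y=r[1],z=r[2],roll=dy)
            if grip is not None: row["gripper"]=grip
            s.rows.append(row)
    def show(s):
        for i in range(0,len(s.rows),5): print(json.dumps(s.rows[i:i+5]))
E
python3 - <<'E'
from plan import *
p=P(); p.to((.476,.2325,.404),-10,9,60); p.to((.476,.2325,.265),-10,4,60); p.show()
E
```

```text
t 0.3 pos [0.1532 0.5541 0.4044] yaw 74.5 F [ 0.1 -0.9  0.1] op 0.999 q6 -0.21
[{"x": -2.49, "y": 4.41, "z": 0.0, "roll": 9.4, "gripper": 60}, {"x": -1.74, "y": 4.76, "z": 0.0, "roll": 9.4, "gripper": 60}, {"x": -0.93, "y": 4.98, "z": 0.01, "roll": 9.4, "gripper": 60}, {"x": -0.11, "y": 5.06, "z": 0.0, "roll": 9.4, "gripper": 60}, {"x": 0.72, "y": 5.01, "z": 0.01, "roll": 9.4, "gripper": 60}]
[{"x": 1.53, "y": 4.83, "z": 0.0, "roll": 9.4, "gripper": 60}, {"x": 2.29, "y": 4.51, "z": 0.01, "roll": 9.4, "gripper": 60}, {"x": 3.0, "y": 4.08, "z": 0.0, "roll": 9.4, "gripper": 60}, {"x": 3.63, "y": 3.53, "z": 0.01, "roll": 9.3, "gripper": 60}, {"x": -0.0, "y": -0.0, "z": 3.47, "roll": 0.0, "gripper": 60}]
[{"x": -0.0, "y": -0.0, "z": 3.48, "roll": 0.0, "gripper": 60}, {"x": -0.0, "y": -0.0, "z": 3.47, "roll": 0.0, "gripper": 60}, {"x": -0.0, "y": -0.0, "z": 3.48, "roll": 0.0, "gripper": 60}]
```

Call:
move_arm([
  {"x": -2.5,"y": 4.4,"z": 0,"roll": 9.4,"gripper": 60},
  {"x": -1.7,"y": 4.8,"z": 0,"roll": 9.4,"gripper": 60},
  {"x": -0.9,"y": 5.0,"z": 0,"roll": 9.4,"gripper": 60},
  {"x": -0.1,"y": 5.1,"z": 0,"roll": 9.4,"gripper": 60},
  {"x": 0.7,"y": 5.0,"z": 0,"roll": 9.4,"gripper": 60},
])

```text
time_s: 0.92
eef_pos: [0.3344, 0.3742, 0.4048]
eef_rot: [-0.0, 0.972, 0.235, 0.0]
wrist_force: [0.2, -0.0, 0.5]
opening: 0.6
```

Call:
move_arm([
  {"x": 1.5,"y": 4.8,"z": 0,"roll": 9.4,"gripper": 60},
  {"x": 2.3,"y": 4.5,"z": 0,"roll": 9.4,"gripper": 60},
  {"x": 3.0,"y": 4.1,"z": 0,"roll": 9.4,"gripper": 60},
  {"x": 3.6,"y": 3.5,"z": 0,"roll": 9.3,"gripper": 60},
  {"x": 0,"y": 0,"z": 0,"roll": 0,"gripper": 60},
])

```text
time_s: 1.55
eef_pos: [0.4784, 0.2305, 0.4046]
eef_rot: [0.0, 0.996, -0.09, 0.0]
wrist_force: [-1.3, 0.4, 0.5]
opening: 0.6
```

Run:
```python
from plan import *
p=P(); p.to((.476,.2325,.265),-10,5,60); p.show()
```

```text
t 1.55 pos [0.4784 0.2305 0.4046] yaw -10.3 F [-1.3  0.4  0.5] op 0.6 q6 0.41
[{"x": -0.05, "y": -0.03, "z": 2.79, "roll": -0.1, "gripper": 60}, {"x": -0.05, "y": -0.03, "z": 2.79, "roll": -0.0, "gripper": 60}, {"x": -0.06, "y": -0.03, "z": 2.79, "roll": -0.1, "gripper": 60}, {"x": -0.05, "y": -0.03, "z": 2.8, "roll": -0.0, "gripper": 60}, {"x": -0.06, "y": -0.03, "z": 2.79, "roll": -0.1, "gripper": 60}]
```

Call:
move_arm([
  {"x": -0.1,"y": -0.1,"z": 2.8,"gripper": 60},
  {"x": -0.1,"y": 0,"z": 2.8,"gripper": 60},
  {"x": 0,"y": 0,"z": 2.8,"gripper": 60},
  {"z": 2.8,"gripper": 60},
  {"z": 2.8,"gripper": 60},
])

```text
validation failed for argument at $.mo...
```

Call:
move_arm([
  {"gripper": 28},
  {"gripper": 28},
  {"gripper": 28},
])

```text
validation failed for argument at $.mo...
```

Run:
```python
from plan import *
p=P()
c=cam("top"); s=cam("side")
a=cv2.resize(c["img"][168:258,170:320],None,fx=3.5,fy=3.5,interpolation=cv2.INTER_CUBIC); b=cv2.resize(s["img"][125:265,200:300],(225,315),interpolation=cv2.INTER_CUBIC)
cv2.imwrite("pics/g1.png",np.hstack([a,b])[:,:,::-1])
pv=np.array([.4621,.1598])
f=lambda a:(*(pv+.075*np.array([np.sin(a),np.cos(a)])),.265)
a0=.19
for k in range(1,10): 
    a=a0+(1.571-a0)*k/9; p.to(f(a),-np.degrees(a),1,28)
p.show()
```

```text
t 1.55 pos [0.4784 0.2305 0.4046] yaw -10.3 F [-1.3  0.4  0.5] op 0.6 q6 0.41
[{"x": 0.89, "y": -0.15, "z": 13.96, "roll": 9.4, "gripper": 28}, {"x": 1.14, "y": 0.09, "z": 0.0, "roll": 8.8, "gripper": 28}, {"x": 1.15, "y": 0.09, "z": 0.0, "roll": 8.8, "gripper": 28}, {"x": 1.14, "y": 0.08, "z": 0.0, "roll": 8.8, "gripper": 28}, {"x": 1.15, "y": 0.09, "z": 0.0, "roll": 8.8, "gripper": 28}]
[{"x": 1.15, "y": 0.09, "z": 0.0, "roll": 8.8, "gripper": 28}, {"x": 1.14, "y": 0.09, "z": 0.0, "roll": 8.8, "gripper": 28}, {"x": 1.15, "y": 0.08, "z": 0.0, "roll": 8.7, "gripper": 28}, {"x": 1.15, "y": 0.09, "z": 0.0, "roll": 8.8, "gripper": 28}]
```

View pics/g1.png

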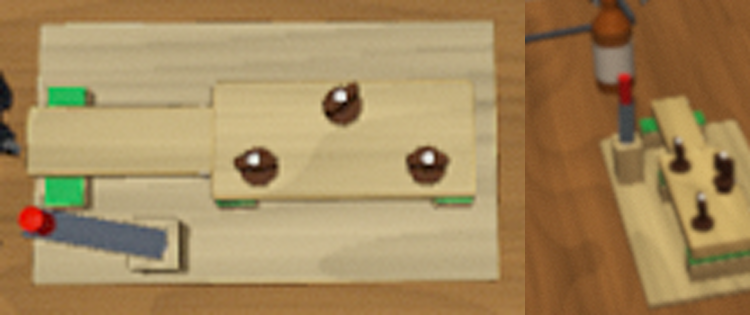

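Every row needs all five keys, so nothing moved. The picture shows the scene unchanged (picture 6).

Call:
move_arm([
  {"x": -0.1,"y": -0.1,"z": 2.8,"roll": 0,"gripper": 60},
  {"x": -0.1,"y": 0,"z": 2.8,"roll": 0,"gripper": 60},
  {"x": 0,"y": 0,"z": 2.8,"roll": 0,"gripper": 60},
  {"x": 0,"y": 0,"z": 2.8,"roll": 0,"gripper": 60},
  {"x": 0,"y": 0,"z": 2.8,"roll": 0,"gripper": 60},
])

```text
time_s: 2.28
eef_pos: [0.4734, 0.2356, 0.264]
eef_rot: [-0.0, 0.996, -0.085, 0.0]
wrist_force: [-0.5, -0.5, -0.5]
opening: 0.598
```

Call:
move_arm([
  {"x": 0,"y": 0,"z": 0,"roll": 0,"gripper": 28},
  {"x": 0,"y": 0,"z": 0,"roll": 0,"gripper": 28},
  {"x": 0,"y": 0,"z": 0,"roll": 0,"gripper": 28},
])

```text
time_s: 2.65
eef_pos: [0.475, 0.2347, 0.2663]
eef_rot: [-0.0, 0.996, -0.086, 0.001]
wrist_force: [-0.7, -0.6, 0.7]
opening: 0.283
```

Run:
```python
from plan import *
p=P()
c=cam("top"); s=cam("side")
a=cv2.resize(c["img"][168:258,120:270],None,fx=3.5,fy=3.5,interpolation=cv2.INTER_CUBIC); b=cv2.resize(s["img"][125:195,220:270],(225,315),interpolation=cv2.INTER_CUBIC)
cv2.imwrite("pics/g2.png",np.hstack([a,b])[:,:,::-1])
pv=np.array([.4621,.1598])
f=lambda a:(*(pv+.075*np.array([np.sin(a),np.cos(a)])),.265)
a0=.19
for k in range(1,10): 
    a=a0+(1.571-a0)*k/9; p.to(f(a),-np.degrees(a),1,28)
p.show()
```

```text
t 2.65 pos [0.475  0.2347 0.2663] yaw -9.9 F [-0.7 -0.6  0.7] op 0.283 q6 0.41
[{"x": 1.29, "y": 0.21, "z": 0.13, "roll": 9.8, "gripper": 28}, {"x": 1.15, "y": 0.09, "z": -0.0, "roll": 8.8, "gripper": 28}, {"x": 1.15, "y": 0.09, "z": -0.0, "roll": 8.7, "gripper": 28}, {"x": 1.14, "y": 0.09, "z": -0.0, "roll": 8.8, "gripper": 28}, {"x": 1.15, "y": 0.08, "z": -0.0, "roll": 8.8, "gripper": 28}]
[{"x": 1.14, "y": 0.09, "z": -0.0, "roll": 8.8, "gripper": 28}, {"x": 1.15, "y": 0.09, "z": -0.0, "roll": 8.8, "gripper": 28}, {"x": 1.15, "y": 0.09, "z": -0.0, "roll": 8.8, "gripper": 28}, {"x": 1.14, "y": 0.09, "z": -0.0, "roll": 8.8, "gripper": 28}]
```

View pics/g2.png

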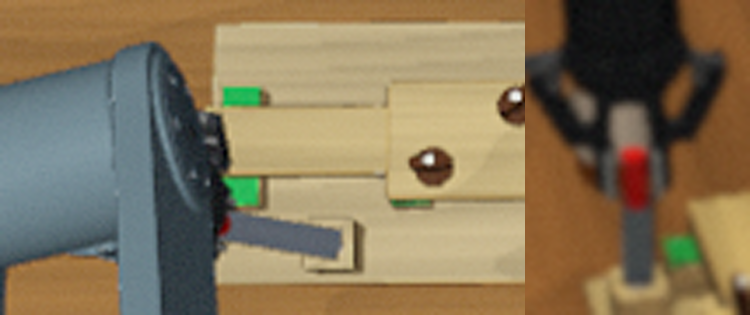

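The handle stands between the fingers (picture 7). Swing the bar.

Call:
move_arm([
  {"x": 1.3,"y": 0.25,"z": 0.1,"roll": 9.4,"gripper": 28},
  {"x": 1.15,"y": 0.1,"z": 0,"roll": 8.8,"gripper": 28},
  {"x": 1.15,"y": 0.1,"z": 0,"roll": 8.8,"gripper": 28},
  {"x": 1.15,"y": 0.1,"z": 0,"roll": 8.8,"gripper": 28},
  {"x": 1.15,"y": 0.1,"z": 0,"roll": 8.8,"gripper": 28},
])

```text
time_s: 3.38
eef_pos: [0.5232, 0.2018, 0.2642]
eef_rot: [-0.0, 0.888, -0.461, -0.0]
wrist_force: [-1.5, 0.8, 0.5]
opening: 0.279
```

Run:
```python
from plan import *
p=P()
pv=np.array([.4621,.1598])
f=lambda a:(*(pv+.075*np.array([np.sin(a),np.cos(a)])),.265)
d=p.p[:2]-pv; a0=np.arctan2(d[0],d[1]); print("a",a0,np.hypot(*d))
for k in range(1,6): 
    a=a0+(1.6-a0)*k/5; p.to(f(a),-np.degrees(a),1,28)
p.show()
```

```text
t 3.38 pos [0.5232 0.2018 0.2642] yaw -54.8 F [-1.5  0.8  0.5] op 0.279 q6 1.11
a 0.9681562111146323 0.07417362508733069
[{"x": 0.95, "y": -0.01, "z": -0.08, "roll": 7.9, "gripper": 28}, {"x": 0.94, "y": 0.06, "z": 0.0, "roll": 7.2, "gripper": 28}, {"x": 0.95, "y": 0.06, "z": 0.0, "roll": 7.3, "gripper": 28}, {"x": 0.94, "y": 0.06, "z": 0.0, "roll": 7.2, "gripper": 28}, {"x": 0.95, "y": 0.06, "z": 0.0, "roll": 7.2, "gripper": 28}]
```

Call:
move_arm([
  {"x": 0.95,"y": 0,"z": -0.05,"roll": 7.7,"gripper": 28},
  {"x": 0.95,"y": 0.05,"z": 0,"roll": 7.2,"gripper": 28},
  {"x": 0.95,"y": 0.05,"z": 0,"roll": 7.2,"gripper": 28},
  {"x": 0.95,"y": 0.05,"z": 0,"roll": 7.2,"gripper": 28},
  {"x": 0.7,"y": 0.05,"z": 0,"roll": 6,"gripper": 28},
])

```text
time_s: 4.0
eef_pos: [0.5373, 0.1598, 0.2646]
eef_rot: [0.0, -0.707, 0.708, 0.0]
wrist_force: [-1.1, 1.6, -0.2]
opening: 0.28
```

Call:
move_arm([
  {"x": 0.2,"y": 0,"z": 0,"roll": 0,"gripper": 28},
  {"x": 0,"y": 0,"z": 0,"roll": 0,"gripper": 28},
])

```text
time_s: 4.25
eef_pos: [0.5374, 0.1586, 0.2646]
eef_rot: [-0.001, 0.709, -0.705, -0.0]
wrist_force: [0.8, 4.7, -0.6]
opening: 0.28
```

Call:
move_arm([
  {"x": 0.15,"y": 0,"z": 0,"roll": 0,"gripper": 28},
  {"x": 0,"y": 0,"z": 0,"roll": 0,"gripper": 28},
])

```text
time_s: 4.5
eef_pos: [0.5373, 0.1581, 0.2646]
eef_rot: [-0.002, 0.709, -0.705, -0.001]
wrist_force: [1.1, 9.9, -0.5]
opening: 0.278
```

The force rose to 10 N with no motion, so the bar is at its end stop. Back off, lift, and go over the peg.

Call:
move_arm([
  {"x": -0.5,"y": 0,"z": 0,"roll": 0,"gripper": 40},
  {"x": 0,"y": 0,"z": 0,"roll": 0,"gripper": 40},
  {"x": 0,"y": 0,"z": -3,"roll": 0,"gripper": 40},
  {"x": 0,"y": 0,"z": -4,"roll": 0,"gripper": 40},
  {"x": 0,"y": 0,"z": -3,"roll": 0,"gripper": 50},
])

```text
time_s: 5.12
eef_pos: [0.5376, 0.1612, 0.366]
eef_rot: [-0.0, 0.708, -0.706, 0.001]
wrist_force: [-1.0, 0.0, -0.3]
opening: 0.499
```

Run:
```python
from plan import *
p=P(); p.to((.5578,.0244,.355),31,12,50); p.show()
```

```text
t 5.12 pos [0.5376 0.1612 0.366 ] yaw -89.8 F [-1.   0.  -0.3] op 0.499 q6 1.65
[{"x": 1.14, "y": -0.17, "z": 0.09, "roll": -10.1, "gripper": 50}, {"x": 1.15, "y": 0.04, "z": 0.09, "roll": -10.1, "gripper": 50}, {"x": 1.13, "y": 0.24, "z": 0.09, "roll": -10.1, "gripper": 50}, {"x": 1.07, "y": 0.43, "z": 0.09, "roll": -10.1, "gripper": 50}, {"x": 0.97, "y": 0.61, "z": 0.09, "roll": -10.1, "gripper": 50}]
[{"x": 0.85, "y": 0.78, "z": 0.09, "roll": -10.0, "gripper": 50}, {"x": 0.71, "y": 0.91, "z": 0.09, "roll": -10.1, "gripper": 50}, {"x": 0.53, "y": 1.02, "z": 0.09, "roll": -10.0, "gripper": 50}, {"x": 0.35, "y": 1.1, "z": 0.1, "roll": -10.1, "gripper": 50}, {"x": 0.15, "y": 1.14, "z": 0.09, "roll": -10.0, "gripper": 50}]
[{"x": -0.05, "y": 1.15, "z": 0.1, "roll": -10.1, "gripper": 50}, {"x": -0.25, "y": 1.13, "z": 0.09, "roll": -10.0, "gripper": 50}]
```

Call:
move_arm([
  {"x": 1.15,"y": -0.15,"z": 0.1,"roll": -10.1,"gripper": 50},
  {"x": 1.15,"y": 0.05,"z": 0.1,"roll": -10.1,"gripper": 50},
  {"x": 1.15,"y": 0.25,"z": 0.1,"roll": -10.1,"gripper": 50},
  {"x": 1.05,"y": 0.45,"z": 0.1,"roll": -10.1,"gripper": 50},
  {"x": 0.95,"y": 0.6,"z": 0.1,"roll": -10.1,"gripper": 50},
])

```text
time_s: 5.75
eef_pos: [0.5452, 0.1038, 0.3593]
eef_rot: [0.0, 0.943, -0.334, 0.0]
wrist_force: [-0.9, -0.3, -0.4]
opening: 0.504
```

Call:
move_arm([
  {"x": 0.85,"y": 0.8,"z": 0.1,"roll": -10,"gripper": 50},
  {"x": 0.7,"y": 0.9,"z": 0.1,"roll": -10.1,"gripper": 50},
  {"x": 0.55,"y": 1.0,"z": 0.1,"roll": -10,"gripper": 50},
  {"x": 0.35,"y": 1.1,"z": 0.1,"roll": -10.1,"gripper": 50},
  {"x": 0.15,"y": 1.15,"z": 0.1,"roll": -10,"gripper": 50},
])

```text
time_s: 6.38
eef_pos: [0.5536, 0.0467, 0.3543]
eef_rot: [0.0, 0.995, 0.098, -0.0]
wrist_force: [-0.6, 0.1, -0.4]
opening: 0.501
```

Call:
move_arm([
  {"x": -0.05,"y": 1.15,"z": 0.1,"roll": -10.1,"gripper": 50},
  {"x": -0.25,"y": 1.15,"z": 0.1,"roll": -10,"gripper": 50},
  {"x": 0,"y": 0,"z": 0,"roll": 0,"gripper": 50},
  {"x": 0,"y": 0,"z": 0,"roll": 0,"gripper": 50},
])

```text
time_s: 6.88
eef_pos: [0.5569, 0.0245, 0.3523]
eef_rot: [-0.0, 0.964, 0.265, -0.0]
wrist_force: [-0.9, 1.4, 0.7]
opening: 0.498
```

Run:
```python
from plan import *
p=P(); p.to((.5578,.0244,.267),31,5,50); p.show()
c=cam("side")
cv2.imwrite("pics/g3.png",cv2.resize(c["img"][100:240,200:360][:,:,::-1],None,fx=4,fy=4,interpolation=cv2.INTER_CUBIC))
```

```text
t 6.88 pos [0.5569 0.0245 0.3523] yaw 30.7 F [-0.9  1.4  0.7] op 0.498 q6 -0.71
[{"x": 0.01, "y": 0.01, "z": 1.71, "roll": -0.1, "gripper": 50}, {"x": 0.01, "y": 0.01, "z": 1.7, "roll": -0.0, "gripper": 50}, {"x": 0.02, "y": 0.01, "z": 1.71, "roll": -0.1, "gripper": 50}, {"x": 0.01, "y": 0.01, "z": 1.7, "roll": -0.0, "gripper": 50}, {"x": 0.02, "y": 0.02, "z": 1.71, "roll": -0.1, "gripper": 50}]
```

View pics/g3.png

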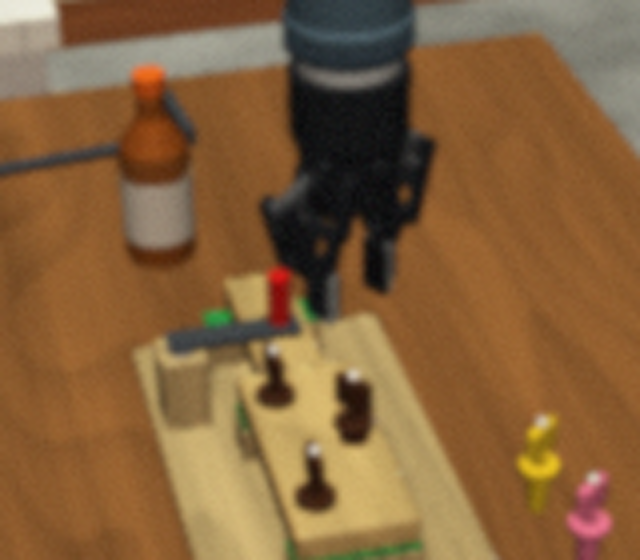

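The bar lies across the neck (picture 8; handle at about (280,295)). The gripper is above the loose peg, so descend and grip.

Call:
move_arm([
  {"x": 0,"y": 0,"z": 1.7,"roll": 0,"gripper": 50},
  {"x": 0,"y": 0,"z": 1.7,"roll": 0,"gripper": 50},
  {"x": 0,"y": 0,"z": 1.7,"roll": 0,"gripper": 50},
  {"x": 0,"y": 0,"z": 1.7,"roll": 0,"gripper": 50},
  {"x": 0,"y": 0,"z": 1.7,"roll": 0,"gripper": 50},
])

```text
time_s: 7.55
eef_pos: [0.5569, 0.0245, 0.2657]
eef_rot: [-0.0, 0.964, 0.267, -0.0]
wrist_force: [-0.2, 0.8, -0.1]
opening: 0.499
```

Call:
move_arm([
  {"x": 0,"y": 0,"z": 0,"roll": 0,"gripper": 0},
  {"x": 0,"y": 0,"z": 0,"roll": 0,"gripper": 0},
  {"x": 0,"y": 0,"z": 0,"roll": 0,"gripper": 0},
  {"x": 0,"y": 0,"z": 0,"roll": 0,"gripper": 0},
  {"x": 0,"y": 0,"z": 0,"roll": 0,"gripper": 0},
])

```text
time_s: 8.18
eef_pos: [0.5578, 0.0249, 0.2684]
eef_rot: [0.0, 0.964, 0.267, 0.002]
wrist_force: [4.0, 5.0, -0.6]
opening: 0.093
```

Run:
```python
from plan import *
p=P(); print(ctrl.get_obs()["torque"])
```

```text
t 8.18 pos [0.5578 0.0249 0.2684] yaw 30.9 F [ 4.   5.  -0.6] op 0.093 q6 -0.71
[ 0.81876112 -0.77622465 -0.01076194]
```

Gripped, at about 8 mm opening. Relieve the side load, then press gently.

Call:
move_arm([
  {"x": 0.15,"y": -0.05,"z": 0,"roll": 0,"gripper": 0},
  {"x": 0,"y": 0,"z": 0.3,"roll": 0,"gripper": 0},
  {"x": 0,"y": 0,"z": 0,"roll": 0,"gripper": 0},
])

```text
time_s: 8.55
eef_pos: [0.5584, 0.0255, 0.2648]
eef_rot: [0.0, 0.964, 0.267, 0.001]
wrist_force: [2.1, 1.0, 3.8]
opening: 0.094
```

Call:
move_arm([
  {"x": 0,"y": 0,"z": 0.3,"roll": 0,"gripper": 0},
  {"x": 0,"y": 0,"z": 0,"roll": 0,"gripper": 0},
])

```text
time_s: 8.8
eef_pos: [0.5587, 0.0254, 0.2624]
eef_rot: [0.001, 0.964, 0.267, 0.001]
wrist_force: [0.7, 0.3, 8.4]
opening: 0.092
```

Call:
move_arm([
  {"x": 0,"y": 0,"z": 0.25,"roll": 0,"gripper": 0},
  {"x": 0,"y": 0,"z": 0.2,"roll": 0,"gripper": 0},
  {"x": 0,"y": 0,"z": 0,"roll": 0,"gripper": 0},
])

```text
time_s: 9.18
eef_pos: [0.5588, 0.0255, 0.259]
eef_rot: [0.001, 0.964, 0.267, 0.001]
wrist_force: [-3.2, 1.7, 16.3]
opening: 0.095
```

Call:
move_arm([
  {"x": 0,"y": 0,"z": 0,"roll": 9.5,"gripper": 0},
  {"x": 0,"y": 0,"z": 0,"roll": 9.5,"gripper": 0},
  {"x": 0,"y": 0,"z": 0,"roll": 9.5,"gripper": 0},
  {"x": 0,"y": 0,"z": 0,"roll": 0,"gripper": 0},
])

```text
time_s: 9.68
eef_pos: [0.5583, 0.0255, 0.2584]
eef_rot: [0.0, 1.0, 0.02, 0.0]
wrist_force: [-2.9, 1.0, 14.3]
opening: 0.091
```

Run:
```python
from plan import *
p=P(); print(ctrl.get_obs()["torque"])
```

```text
t 9.68 pos [0.5583 0.0255 0.2584] yaw 2.3 F [-2.9  1.  14.3] op 0.091 q6 -0.21
[ 0.14155324  0.65605198 -0.05836896]
```

Call:
move_arm([
  {"x": 0,"y": 0,"z": 0.1,"roll": -9.5,"gripper": 0},
  {"x": 0,"y": 0,"z": 0.05,"roll": -9.5,"gripper": 0},
  {"x": 0,"y": 0,"z": 0,"roll": -9.5,"gripper": 0},
  {"x": 0,"y": 0,"z": 0,"roll": 0,"gripper": 0},
])

```text
time_s: 10.18
eef_pos: [0.5588, 0.0255, 0.2573]
eef_rot: [0.001, 0.963, 0.268, 0.001]
wrist_force: [-2.2, 1.0, 15.4]
opening: 0.093
```

Call:
move_arm([
  {"x": 0,"y": 0,"z": 0.05,"roll": 9.5,"gripper": 0},
  {"x": 0,"y": 0,"z": 0.05,"roll": 9.5,"gripper": 0},
  {"x": 0,"y": 0,"z": 0,"roll": 9.5,"gripper": 0},
  {"x": 0,"y": 0,"z": 0,"roll": 0,"gripper": 0},
])

```text
time_s: 10.68
eef_pos: [0.5584, 0.0255, 0.2563]
eef_rot: [0.0, 1.0, 0.02, 0.0]
wrist_force: [-3.9, 1.3, 17.2]
opening: 0.091
```

Call:
move_arm([
  {"x": 0,"y": 0,"z": 0.05,"roll": -9.5,"gripper": 0},
  {"x": 0,"y": 0,"z": 0.05,"roll": -9.5,"gripper": 0},
  {"x": 0,"y": 0,"z": 0,"roll": -9.5,"gripper": 0},
  {"x": 0,"y": 0,"z": 0,"roll": 0,"gripper": 0},
])

```text
time_s: 11.18
eef_pos: [0.5588, 0.0256, 0.2556]
eef_rot: [0.001, 0.963, 0.268, 0.001]
wrist_force: [-3.3, 1.1, 16.5]
opening: 0.095
```

Call:
move_arm([
  {"x": 0,"y": 0,"z": 0.05,"roll": 9.5,"gripper": 0},
  {"x": 0,"y": 0,"z": 0.05,"roll": 9.5,"gripper": 0},
  {"x": 0,"y": 0,"z": 0,"roll": 9.5,"gripper": 0},
  {"x": 0,"y": 0,"z": 0,"roll": 0,"gripper": 0},
])

```text
time_s: 11.68
eef_pos: [0.5585, 0.0255, 0.2546]
eef_rot: [0.0, 1.0, 0.02, 0.001]
wrist_force: [-5.4, 0.8, 19.3]
opening: 0.094
```

Call:
move_arm([
  {"x": 0,"y": 0,"z": 0,"roll": -9.5,"gripper": 0},
  {"x": 0,"y": 0,"z": 0.05,"roll": -9.5,"gripper": 0},
  {"x": 0,"y": 0,"z": 0,"roll": -9.5,"gripper": 0},
  {"x": 0,"y": 0,"z": 0,"roll": 0,"gripper": 0},
])

```text
time_s: 12.18
eef_pos: [0.5588, 0.0255, 0.2539]
eef_rot: [0.001, 0.964, 0.268, 0.001]
wrist_force: [-1.6, 1.0, 15.5]
opening: 0.094
```

Call:
move_arm([
  {"x": 0,"y": 0,"z": 0,"roll": 9.5,"gripper": 0},
  {"x": 0,"y": 0,"z": 0.05,"roll": 9.5,"gripper": 0},
  {"x": 0,"y": 0,"z": 0,"roll": 9.5,"gripper": 0},
  {"x": 0,"y": 0,"z": 0,"roll": 0,"gripper": 0},
])

```text
time_s: 12.68
eef_pos: [0.5585, 0.0255, 0.2533]
eef_rot: [0.0, 1.0, 0.02, 0.001]
wrist_force: [-3.7, -0.5, 16.8]
opening: 0.092
```

Run:
```python
from plan import *
p=P(); print(ctrl.get_obs()["torque"])
```

```text
t 12.68 pos [0.5585 0.0255 0.2533] yaw 2.3 F [-3.7 -0.5 16.8] op 0.092 q6 -0.21
[ 0.07714958  0.82850927 -0.15214387]
```

Call:
move_arm([
  {"x": 0,"y": 0,"z": 0.05,"roll": -9.5,"gripper": 0},
  {"x": 0,"y": 0,"z": 0,"roll": -9.5,"gripper": 0},
  {"x": 0,"y": 0,"z": 0,"roll": -9.5,"gripper": 0},
  {"x": 0,"y": 0,"z": 0,"roll": 0,"gripper": 0},
])

```text
time_s: 13.18
eef_pos: [0.5589, 0.0256, 0.2532]
eef_rot: [0.001, 0.963, 0.268, 0.001]
wrist_force: [-3.1, 2.5, 16.5]
opening: 0.095
```

Call:
move_arm([
  {"x": 0,"y": 0,"z": 0.05,"roll": 9.5,"gripper": 0},
  {"x": 0,"y": 0,"z": 0,"roll": 9.5,"gripper": 0},
  {"x": 0,"y": 0,"z": 0,"roll": 9.5,"gripper": 0},
  {"x": 0,"y": 0,"z": 0,"roll": 0,"gripper": 0},
])

```text
time_s: 13.68
eef_pos: [0.5585, 0.0255, 0.2526]
eef_rot: [0.0, 1.0, 0.021, 0.001]
wrist_force: [-5.8, 1.0, 20.0]
opening: 0.089
```

Call:
move_arm([
  {"x": 0,"y": 0,"z": 0,"roll": -9.5,"gripper": 0},
  {"x": 0,"y": 0,"z": 0,"roll": -9.5,"gripper": 0},
  {"x": 0,"y": 0,"z": 0,"roll": -9.5,"gripper": 0},
  {"x": 0,"y": 0,"z": 0,"roll": 0,"gripper": 0},
])

```text
time_s: 14.18
eef_pos: [0.5589, 0.0256, 0.2528]
eef_rot: [0.001, 0.963, 0.268, 0.001]
wrist_force: [-2.9, 1.5, 18.8]
opening: 0.093
```

Call:
move_arm([
  {"x": 0,"y": 0,"z": 0,"roll": 10.4,"gripper": 0},
  {"x": 0,"y": 0,"z": 0,"roll": 10.4,"gripper": 0},
  {"x": 0,"y": 0,"z": 0,"roll": 10.4,"gripper": 0},
  {"x": 0,"y": 0,"z": 0,"roll": 0,"gripper": 0},
])

```text
time_s: 14.68
eef_pos: [0.5585, 0.0255, 0.2526]
eef_rot: [0.0, 1.0, -0.003, 0.001]
wrist_force: [-4.9, 1.0, 20.4]
opening: 0.092
```

Call:
move_arm([
  {"x": 0,"y": 0,"z": 0,"roll": -9.5,"gripper": 0},
  {"x": 0,"y": 0,"z": 0,"roll": -9.5,"gripper": 0},
  {"x": 0,"y": 0,"z": 0,"roll": -9.5,"gripper": 0},
  {"x": 0,"y": 0,"z": 0,"roll": 0,"gripper": 0},
])

```text
time_s: 15.18
eef_pos: [0.5589, 0.0256, 0.2528]
eef_rot: [0.001, 0.97, 0.245, 0.001]
wrist_force: [-3.0, 1.4, 18.7]
opening: 0.092
```

Call:
move_arm([
  {"x": 0,"y": 0,"z": 0,"roll": 9.5,"gripper": 0},
  {"x": 0,"y": 0,"z": 0,"roll": 9.5,"gripper": 0},
  {"x": 0,"y": 0,"z": 0,"roll": 9.5,"gripper": 0},
  {"x": 0,"y": 0,"z": 0,"roll": 0,"gripper": 0},
])

```text
time_s: 15.68
eef_pos: [0.5585, 0.0255, 0.2526]
eef_rot: [0.0, 1.0, -0.003, 0.001]
wrist_force: [-5.2, 1.1, 20.3]
opening: 0.092
```

Run:
```python
from plan import *
p=P(); print(ctrl.get_obs()["torque"])
```

```text
t 15.68 pos [0.5585 0.0255 0.2526] yaw -0.3 F [-5.2  1.1 20.3] op 0.092 q6 -0.16
[ 0.10170151  1.05000505 -0.00482147]
```

The force stays constant over further strokes, so the collar is seated; yaw is -0.3°. Now unload, release and lift.

Call:
move_arm([
  {"x": 0,"y": 0,"z": -0.2,"roll": 0,"gripper": 0},
  {"x": -0.1,"y": 0,"z": -0.2,"roll": 0,"gripper": 0},
  {"x": 0,"y": 0,"z": 0,"roll": 0,"gripper": 0},
])

```text
time_s: 16.05
eef_pos: [0.5578, 0.0254, 0.2556]
eef_rot: [0.0, 1.0, -0.002, 0.001]
wrist_force: [0.8, 0.4, 7.7]
opening: 0.088
```

Call:
move_arm([
  {"x": 0,"y": 0,"z": -0.2,"roll": 0,"gripper": 0},
  {"x": 0,"y": 0,"z": 0,"roll": 0,"gripper": 0},
])

```text
time_s: 16.3
eef_pos: [0.5577, 0.0254, 0.2568]
eef_rot: [0.0, 1.0, -0.002, 0.001]
wrist_force: [4.9, 0.8, 2.8]
opening: 0.09
```

Call:
move_arm([
  {"x": 0,"y": 0,"z": 0,"roll": 0,"gripper": 45},
  {"x": 0,"y": 0,"z": 0,"roll": 0,"gripper": 45},
  {"x": 0,"y": 0,"z": 0,"roll": 0,"gripper": 45},
  {"x": 0,"y": 0,"z": 0,"roll": 0,"gripper": 45},
])

```text
time_s: 16.8
eef_pos: [0.5568, 0.0257, 0.2558]
eef_rot: [-0.0, 1.0, -0.002, -0.0]
wrist_force: [-0.5, 0.1, 0.4]
opening: 0.448
```

Call:
move_arm([
  {"x": 0,"y": 0,"z": -3,"roll": 0,"gripper": 45},
  {"x": 0,"y": 0,"z": -4,"roll": 0,"gripper": 45},
  {"x": 0,"y": 0,"z": -5,"roll": 0,"gripper": 45},
  {"x": 0,"y": -4,"z": -4,"roll": 0,"gripper": 45},
  {"x": 0,"y": -5,"z": 0,"roll": 0,"gripper": 45},
])

```text
time_s: 17.42
eef_pos: [0.5585, 0.1159, 0.4209]
eef_rot: [0.0, 1.0, -0.003, 0.004]
wrist_force: [-0.2, 0.8, 0.2]
opening: 0.451
```

Call:
move_arm([
  {"x": -4,"y": -5,"z": 0,"roll": 0,"gripper": 45},
  {"x": -4,"y": -5,"z": 0,"roll": 0,"gripper": 45},
  {"x": -5,"y": -5,"z": 0,"roll": 0,"gripper": 45},
  {"x": -5,"y": -5,"z": 0,"roll": 0,"gripper": 45},
  {"x": -5,"y": -5,"z": 0,"roll": 0,"gripper": 45},
])

```text
time_s: 18.05
eef_pos: [0.3461, 0.3479, 0.4163]
eef_rot: [-0.0, 1.0, -0.002, 0.0]
wrist_force: [0.5, -0.6, -1.2]
opening: 0.447
```

Run:
```python
from plan import *
p=P(); c=cam("top"); s=cam("side")
a=cv2.resize(c["img"][165:260,170:320],(750,475),interpolation=cv2.INTER_CUBIC)
cv2.imwrite("pics/e1.png",a[:,:,::-1])
cv2.imwrite("pics/e2.png",cv2.resize(s["img"][155:235,230:330][:,:,::-1],None,fx=7,fy=7,interpolation=cv2.INTER_CUBIC))
```

```text
t 18.05 pos [0.3461 0.3479 0.4163] yaw -0.3 F [ 0.5 -0.6 -1.2] op 0.447 q6 0.55
```

View pics/e1.png

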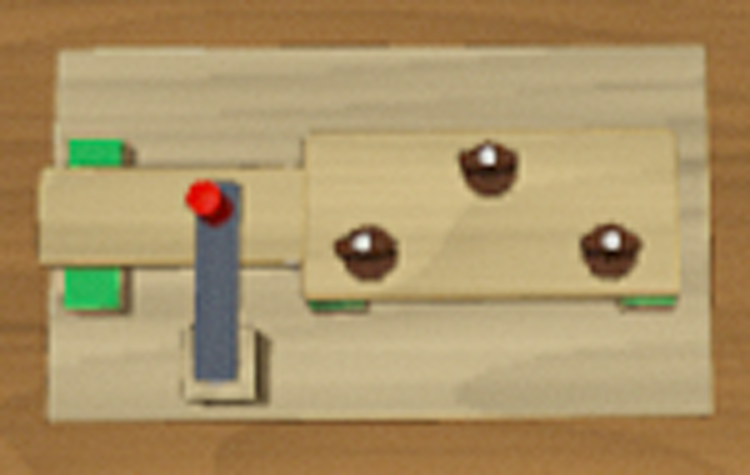

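View pics/e2.png

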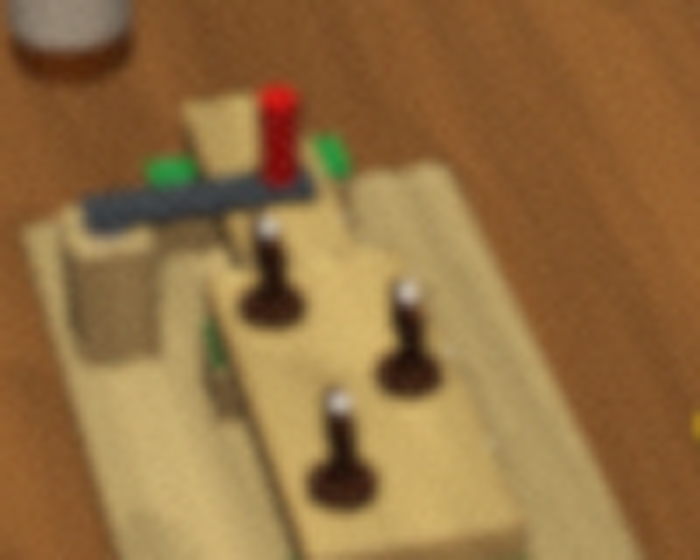

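Picture 9: the bar lies straight across and all three wings lie along the head. Picture 10: all three pegs look alike with collars down; their white tips are at (268,228), (407,292) and (338,402). As a last check I'll compare tip heights.

Run:
```python
from h import *
c=cam("top"); s=cam("side")
def cen(k,u,v):
    g=k["img"].astype(float).min(2); a,b=int(round(u))-3,int(round(v))-3; w=np.clip(g[b:b+7,a:a+7]-150,0,None); V,U=np.mgrid[b:b+7,a:a+7]; return (U*w).sum()/w.sum(),(V*w).sum()/w.sum()
for n,a,b in(("loose",(487,157),(407,292)),("p1",(362,242),(268,228)),("p2",(612,238),(338,402))):
    A=cen(c,170+a[0]/5-.4,165+a[1]/5-.4);B=cen(s,230+b[0]/7-.4,155+b[1]/7-.4)
    o1,d1=ray(c,*A);o2,d2=ray(s,*B);k=np.linalg.lstsq(np.c_[d1,-d2],o2-o1,rcond=None)[0]
    print(n,np.round((o1+k[0]*d1+o2+k[1]*d2)/2,4))
```

```text
loose [0.558  0.0241 0.1135]
 ** On entry to DLASCL parameter number  4 had an illegal value
 ** On entry to DLASCL parameter number  4 had an illegal value
 ** On entry to DLASCL parameter number  4 had an illegal value
 ** On entry to DLASCL parameter number  4 had an illegal value
 ** On entry to DLASCL parameter number  5 had an illegal value
 ** On entry to DLASCL parameter number  4 had an illegal value<stdin>:4: RuntimeWarning: invalid value encountered in scalar divide
Traceback (most recent call last):
numpy.linalg.LinAlgError: SVD did not converge in Linear Least Squares
```

Run:
```python
from h import *
c=cam("top"); s=cam("side")
def cen(k,u,v):
    g=k["img"].astype(float)[...,2]; a,b=int(round(u))-2,int(round(v))-2; W=g[b:b+5,a:a+5]; w=np.clip(W-135,0,None); V,U=np.mgrid[b:b+5,a:a+5]; print(W.max(),end=" "); return (U*w).sum()/w.sum(),(V*w).sum()/w.sum()
for n,a,b in(("loose",(487,157),(407,292)),("p1",(362,242),(268,228)),("p2",(612,238),(338,402))):
    A=cen(c,170+a[0]/5-.4,165+a[1]/5-.4);B=cen(s,230+b[0]/7-.4,155+b[1]/7-.4)
    o1,d1=ray(c,*A);o2,d2=ray(s,*B);k=np.linalg.lstsq(np.c_[d1,-d2],o2-o1,rcond=None)[0]
    print(n,np.round(A,1),np.round(B,1),np.round((o1+k[0]*d1+o2+k[1]*d2)/2,4))
```

```text
231.0 157.0 loose [267.2 195.8] [287.9 196.3] [0.558  0.0242 0.1126]
235.0 148.0 p1 [242.1 213.1] [268. 187.] [0.5166 0.0848 0.1107]
236.0 157.0 p2 [292.  212.7] [278.3 212. ] [ 0.5165 -0.0352  0.1111]
```

The tip check is only good to about 1.5 mm. I'll make a sharper one, comparing the dark-blob centroid of each peg in the side view with that predicted for equal heights.

Run:
```python
from h import *
R=np.array([[1,.0059],[-.0059,1]]);t=np.array([.53665,.0844])
s=cam("side"); g=np.mean([cam("side")["img"].astype(float)[...,0] for _ in range(4)],0)
D=[]
for n,p in(("loose",(.021,-.06)),("p1",(-.021,0)),("p2",(-.021,-.12))):
    P=[*(R@p+t),.088]; u,v=proj(s,P); a,b=int(round(u))-7,int(round(v))-10
    W=g[b:b+20,a:a+15]; w=np.clip(150-W,0,None); V,U=np.mgrid[b:b+20,a:a+15]
    x,y=(U*w).sum()/w.sum(),(V*w).sum()/w.sum()
    u1,v1=proj(s,[P[0],P[1],P[2]+.001])
    print(n,"centroid-pred",round(x-u,2),round(y-v,2),"px per mm up",round(v1-v,2),"area",w.sum().round())
```

```text
loose centroid-pred 0.34 1.81 px per mm up -0.3 area 6463.0
p1 centroid-pred -0.74 0.18 px per mm up -0.29 area 7937.0
p2 centroid-pred 0.69 1.96 px per mm up -0.3 area 7218.0
```

The loose peg is within 0.15 px (about 0.5 mm) of fitted peg p2. The p1 window caught other dark pixels, so I disregard it. This agrees with the abrupt stop felt when pressing, so I'm handing in.

```bash
python3 -c "
from bench import ctrl
print(ctrl.hand_in()); print(ctrl.get_obs()['time_s'])"
```

```text
the job is handed in; nothing more can be done
None
the job is handed in; nothing more can be done
```

I swung the hold-down bar across the neck to its end stop, then worked the loose peg home with turns of about 0.5 rad to and fro. I released it, backed clear and handed the job in at about 18.5 s of the 67 s allowed.

**Latch:** the force rose to 10 N with no further motion, and the pictures show the bar straight across the neck.

**Pressing force:** it was 14–20 N while working the peg. The highest reading was 20.4 N, about 4 mm of head travel. I read it only at the end of each move.

**Peg depth:** the peg sank at every cycle, then stopped abruptly. Four more strokes at 19–20 N gave no further travel, so I took the collar to be down. The arm's own readings put the total travel at 11–11.8 mm of the 12 mm.

**Peg angle:** I let go at −0.3° yaw, in line with the cradle. After release the pictures show its wing along the head like the other two.

**Checks that disagreed:**
- **Tip height:** the two-camera check put the loose peg's tip about 1.5–2 mm above the others, which is about that method's error.
- **Side view:** comparing dark centroids put it within 0.5 mm of fitted peg p2. The same comparison failed for p1, whose window caught other dark pixels.

I kept the arm clear of the bottle, tape measure and screwdriver. I did not measure their positions again at the end.

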